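# Lubricate the gauge ports of hexagonal air valve bodies

## Robot

A 7-joint arm with a two-finger parallel gripper is mounted at the origin on the work surface. World frame = base frame: x ahead of the robot, y to its left, z up, the work surface at z = 0. Lengths are in m, angles in rad, forces in N, time in s.
With the tool pointing down it reaches from about 0.4 to 0.9 m from the base axis. Payload 5.5 kg.
Tool frame: the origin (TCP) lies on the centre line of the jaws, within the pads' length; the fingertips stand 25 mm ahead of it and the grasp point (between the pads) lies 6 mm ahead of it; z points along the fingers, y is the line along which they close (so a half turn about z gives the same grasp; the last joint's range is limited). The gripper opens to 85 mm and grips with 20 to 120 N. Pads are 22 mm wide; open, the fingers measure 114 mm over their backs; the gripper's body (76 mm by 85 mm) begins 54 mm behind the grasp point. The pads swing forward as they close: fully open they stand 13 mm farther back than shut.
Start: joints at [1.404, 0.501, -0.427, 1.55, 0.221, 1.138, -0.21], TCP at [0.271, -0.591, 0.256] pointing down, gripper open.
Joint ranges: [-2.88, 2.88], [-0.31, 2.03], [-1.54, 1.56], [0.2, 2.42], [-1.41, 4.55], [0.19, 2.02], [-2.57, 2.57]. Speed limits (rad/s): [2.57, 2.57, 3.14, 3.14, 3.14, 3.14, 3.14].

## Interface

Orientations are given as a 3x3 rotation matrix whose columns are the frame's x, y, z axes.
In Python, from station import env gives the robot as it stands.
- The arm moves only by the tool jog_arm, never from a script. Its argument "commands" is a list of rows, each a list of 4 numbers: the shift along the world's x, y, z in m, then the turn about the world's z in rad. A call has 1 to 10 rows; each row shifts and turns the commanded pose from where the row before left it; what a row does not reach is not made up. A row lasts 1/8 s, in which the tool goes at most 62.5 mm and 10.7 degrees, less where a joint would pass 70% of its speed; a pose out of reach is approached as far as the arm can. A call is refused whole if a number of a shift passes 0.0625 or a number of a turn 0.188, either way. A call with a gripper value outside its range is refused whole. "grip" is the finger opening in m, from 0 to 0.0854, set as the call begins (left out, the last holds). The fingers move at their own pace and stop on an object; the grip force is fixed at half the most. Time passes only in rows, so rows that do not move let the fingers close. It gives the time, the measured TCP pose, the force, the opening and the grip force at its end, in the units of the state.
- env.state(): the state, without advancing time (a new reading comes with each control period).
- env.get_image(name): name is "scene" or "top" or "wrist"; returns a dict with "image" (400x640x3 uint8, red, green, blue), "camera_matrix" (3x3 intrinsics, pixels), "k1" (the pictures are not rectified: a ray, as slopes to the right and down, at radius r is drawn at 1 + k1 r^2 times it, then the intrinsics apply), "R" (3x3) and "t" (3): a world point X has camera coordinates R X + t; the wrist camera has in their place "hand_eye" (4x4, takes a point from camera to tool coordinates, whose origin is the TCP and whose axes are the flange's). Camera axes: x right, y down, z forward; pixel columns grow to the right and rows downward; lengths in m; the calibration is good to about 2 mm. A picture is of the moment at which its call begins: read the wrist's pose just before it. There is no depth.
- env.finish_job(): hands the job in; it is judged then, once.
Trained networks look in the newest picture that a camera, given by its name, has taken for a name from the list of things; names that differ only in an ending like _2 or _b are one class to them, and where a whole thing is asked for, a point or a joint stands for the part that bears it (a point fixed in the world has none). Each returns a list of dicts, best first, with "confidence" (0 to 1); they miss things now and then, are a little off and sometimes report something else, mostly with a low value. They report only what shows in the picture. A call takes as long as a camera call. They do not tell look-alikes from the thing itself.
- env.recognise(camera, thing): "extent" ([left, top, right, bottom] in pixels, round what is visible of it).
- env.spot_point(camera, thing): "point" ([column, row] in pixels: a listed point, or the origin of a listed thing).
The state is a dict: "t": time; "qpos": joint angles; "joint_vel": joint speeds; "joint_torque": joint torques, N m; "ee_pos": TCP position; "orientation": TCP orientation; "ft_force": force on the tool from outside, world axes, zero at the start; "ft_torque": the same for the moment, N m; "opening": finger opening in m; "grasp_force": force on a finger pad.
Only numpy, scipy, OpenCV 4.12 (cv2) and the standard library are available. Lean on these libraries where they do the work, as an engineer would, in place of code of your own. Each camera call takes 0.05 s, during which the arm holds its last target. There are 200 camera calls.

## Task

Get the hexagonal air valve bodies on the mat ready for their gauges: roll each one over, face by face, until its round gauge port is on top, and leave them lying on the mat. When all of them lie so, take the brush from its tray, dip its bristles well into the open pot, then touch the tip of the brush to the gauge port of each valve body in turn, working from the robot's left to its right. Finally lay the brush down flat in its tray; do not tip the pot over or disturb the dropper bottle and the jar standing behind.

Things in the scene. Friction and masses are not known exactly. Their poses are not given: they have to be found in the camera images.
- valve_1: valve body, the left-most (as the robot sees it) of up to four, absent (None) in some starts. 50 mm across-flats hex bar, 46 mm long, round spigots 29 mm across at both ends, 64 mm long over their flat end faces (a grasp from end to end), ~0.35 kg. Origin: its middle, 28 mm above the bench. x: along the bar, lying roughly along the robot's line of sight. z: out of the flat with the gauge port
- valve_1_port (a point): centre of the gauge port of valve_1 on its flat, 25 mm from the origin along z: a 24 mm brass ring with a dark bore, flush (the flat is solid). The opposite flat has a blank black rating plate. At the start the part lies on a flat with the port 1, 2 or 3 faces (60 degrees each, about x) from the top, either way round
- valve_2: valve body, the second from the left (as the robot sees it) of up to four, absent (None) in some starts. 50 mm across-flats hex bar, 46 mm long, round spigots 29 mm across at both ends, 64 mm long over their flat end faces (a grasp from end to end), ~0.35 kg. Origin: its middle, 28 mm above the bench. x: along the bar, lying roughly along the robot's line of sight. z: out of the flat with the gauge port
- valve_2_port (a point): centre of the gauge port of valve_2 on its flat, 25 mm from the origin along z: a 24 mm brass ring with a dark bore, flush (the flat is solid). The opposite flat has a blank black rating plate. At the start the part lies on a flat with the port 1, 2 or 3 faces (60 degrees each, about x) from the top, either way round
- valve_3: valve body, the second from the right (as the robot sees it) of up to four, absent (None) in some starts. 50 mm across-flats hex bar, 46 mm long, round spigots 29 mm across at both ends, 64 mm long over their flat end faces (a grasp from end to end), ~0.35 kg. Origin: its middle, 28 mm above the bench. x: along the bar, lying roughly along the robot's line of sight. z: out of the flat with the gauge port
- valve_3_port (a point): centre of the gauge port of valve_3 on its flat, 25 mm from the origin along z: a 24 mm brass ring with a dark bore, flush (the flat is solid). The opposite flat has a blank black rating plate. At the start the part lies on a flat with the port 1, 2 or 3 faces (60 degrees each, about x) from the top, either way round
- valve_4: valve body, the right-most (as the robot sees it) of up to four, absent (None) in some starts. 50 mm across-flats hex bar, 46 mm long, round spigots 29 mm across at both ends, 64 mm long over their flat end faces (a grasp from end to end), ~0.35 kg. Origin: its middle, 28 mm above the bench. x: along the bar, lying roughly along the robot's line of sight. z: out of the flat with the gauge port
- valve_4_port (a point): centre of the gauge port of valve_4 on its flat, 25 mm from the origin along z: a 24 mm brass ring with a dark bore, flush (the flat is solid). The opposite flat has a blank black rating plate. At the start the part lies on a flat with the port 1, 2 or 3 faces (60 degrees each, about x) from the top, either way round
- mat: the thin blue-grey work mat under the valve bodies, fixed, 320 (x) x 520 (y) x 3 mm; origin at the centre of its underside, on the bench
- pot: small open stainless pot (gallipot), loose, 0.18 kg, of thread lubricant: rim 90 mm across outside and 40 mm high, tapering to 58 mm across at the foot, wall 2 mm; origin at the centre of its underside, z up
- pot_in (a point): centre of the pot's inner floor, 3 mm above its underside
- tray: shallow stainless tray, fixed, 240 (x) x 120 (y) mm, rim 15 mm high, walls and floor 3 mm; origin at the centre of its underside. The brush lies in it
- brush: flat rigid brush 180 mm long, 50 g: wooden handle 15 mm wide, 12 mm thick from x = -90 to 10 mm, steel ferrule to 38 mm, dark bristles 12 x 8 mm to 90 mm. Origin at mid-length on its underside; x along it towards the bristles, z up as it lies. At the start the bristles point roughly towards the robot
- brush_tip (a point): the end of the bristles, at x = +90 mm, z = +6 mm in the brush's frame
- dropper: bystander: amber dropper bottle 42 mm across, 146 mm tall, loose; origin at the centre of its underside, z up
- jar: bystander: clear jar with a blue cap, 51 mm across, 78 mm tall, loose; origin at the centre of its underside, z up
Mind the look-alikes: they are no part of the job. What is shaped like the valve_1 but purple is not meant.

How it is judged:
By the outcome, as a careful person would: the job done as asked, in the order asked, and still so for the second after the job is handed in, with the robot touching nothing.
Of valve_1, valve_2, valve_3, valve_4 only 3 to 4 are there at a start; the rules pass over those that are not, and their reading is None.
At some moment in a run one of valve_1, valve_2, valve_3, valve_4 may be knocked a few centimetres aside while the robot is not near it.
It also fails if it takes over 210 s, if anything falls off the work surface, if the arm or the gripper's body presses on something with over 40 N, if the wrist force passes 120 N, or if a joint passes its speed limit or range.

## Working session

There is one attempt and no reset: what is moved stays moved. The work goes in short steps, Python scripts to look and compute and a tool call to move; the robot and the scene stay as the last step left them, time stands still between calls to the robot, and variables do not carry over. Pictures are saved under pics/ and viewed, at most 14 in all, crops included, and the job is handed in when it is done.

Besides the shell and the picture viewer there is one more tool, called as name([rows], argument=value, ...), one row to a line, values as JSON. jog_arm: Moves the arm, as the interface text tells. Its arguments: {"type":"object","properties":{"commands":{"type":"array","items":{"type":"array","items":{"type":"number"}}},"grip":{"type":"number"}},"required":["commands"]}

```bash
ls; mkdir -p pics; cat > h.py <<'E'
from station import env
import numpy as np, cv2
def shot(n,f=None):
    s=env.state(); d=env.get_image(n); d['s']=s
    if f: cv2.imwrite('pics/'+f,d['image'][:,:,::-1])
    return d
def cam(d):
    if 'R' in d and d['R'] is not None: return np.array(d['R']),np.array(d['t'])
    s=d['s'];H=np.array(d['hand_eye']);Rw=np.array(s['orientation'])
    T=np.eye(4);T[:3,:3]=Rw;T[:3,3]=s['ee_pos'];M=np.linalg.inv(T@H)
    return M[:3,:3],M[:3,3]
def ray(d,p):
    K=np.array(d['camera_matrix']);k=d['k1']
    m=np.linalg.inv(K)@[p[0],p[1],1];m=m[:2];u=m.copy()
    for _ in range(20): u=m/(1+k*(u@u))
    R,t=cam(d);return -R.T@t, R.T@np.array([u[0],u[1],1])
def at(d,p,z):
    c,r=ray(d,p);return c+r*(z-c[2])/r[2]
def proj(d,X):
    R,t=cam(d);c=R@np.array(X)+t;u=c[:2]/c[2];u=u*(1+d['k1']*(u@u))
    return (np.array(d['camera_matrix'])@[u[0],u[1],1])[:2]
E
python3 - <<'E'
from h import *
for n in('scene','top'):
    d=shot(n,n+'0.png')
    for th,z in(('valve_1',.028),('valve_1_port',.028),('pot',0),('tray',0),('brush',.005),('brush_tip',.01),('dropper',0),('jar',0),('mat',0)):
        for r in env.spot_point(n,th): print(n,th,np.round(r['point']),round(r['confidence'],2),at(d,r['point'],z).round(3))
print(cam(d)); print(env.state())
E
```

```text
pics
scene valve_1 [364. 174.] 0.79 [0.573 0.193 0.028]
scene valve_1 [304. 169.] 0.79 [0.461 0.059 0.028]
scene valve_1 [413. 113.] 0.79 [0.463 0.469 0.028]
scene valve_1 [364. 123.] 0.72 [0.411 0.313 0.028]
scene valve_1 [390. 155.] 0.72 [0.558 0.302 0.028]
scene valve_1_port [409. 112.] 0.82 [0.453 0.46  0.028]
scene valve_1_port [361. 124.] 0.59 [0.411 0.301 0.028]
scene valve_1_port [393. 160.] 0.54 [0.579 0.296 0.028]
scene pot [231. 230.] 0.79 [ 0.509 -0.207  0.   ]
scene tray [176. 241.] 0.82 [ 0.459 -0.344  0.   ]
scene tray [338. 172.] 0.58 [0.509 0.147 0.   ]
scene brush [177. 244.] 0.64 [ 0.472 -0.346  0.005]
scene brush_tip [162. 222.] 0.87 [ 0.391 -0.354  0.01 ]
scene dropper [328. 280.] 0.74 [ 0.776 -0.072  0.   ]
scene jar [407. 233.] 0.69 [0.781 0.185 0.   ]
scene mat [335. 173.] 0.77 [0.506 0.14  0.   ]
top valve_1 [272. 216.] 0.87 [0.566 0.184 0.028]
top valve_1 [234. 216.] 0.87 [0.562 0.299 0.028]
top valve_1 [226. 265.] 0.83 [0.411 0.312 0.028]
top valve_1 [175. 249.] 0.77 [0.454 0.47  0.028]
top valve_1 [311. 255.] 0.6 [0.451 0.057 0.028]
top valve_1_port [235. 
[... 940 characters left out ...]
, 'joint_vel': array([ 0.00109854, -0.00037802,  0.00053419,  0.0020548 ,  0.00177757,
       -0.00108674,  0.00090256]), 'joint_torque': array([-1.06881871e-03, -5.69376791e+01, -5.81068397e+00, -2.81340104e+01,
        1.28263637e-02,  1.94889399e-03, -1.71907050e-05]), 'ee_pos': array([ 0.27090257, -0.59086416,  0.25633578]), 'orientation': array([[ 9.09024111e-01,  4.16743522e-01,  5.69677590e-05],
       [ 4.16743524e-01, -9.09024111e-01, -3.65275844e-05],
       [ 3.65624323e-05,  5.69453995e-05, -9.99999998e-01]]), 'ft_force': array([ 0.13388789, -0.166422  , -0.65104476]), 'ft_torque': array([ 0.02508113, -0.0295627 , -0.03550572]), 'grasp_force': 0.0, 'opening': 0.08558757453722333}
```

```bash
python3 - <<'E'
import cv2
a=cv2.imread('pics/scene0.png')[80:330,130:450];b=cv2.imread('pics/top0.png')[130:310,140:480]
a=cv2.resize(a,(800,int(250*2.5)),interpolation=3)[:600];b=cv2.resize(b,(800,int(180*800/340)),interpolation=3)
cv2.imwrite('pics/sc.png',a);cv2.imwrite('pics/tc.png',b)
E
```

```text
(no output)
```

View pics/sc.png

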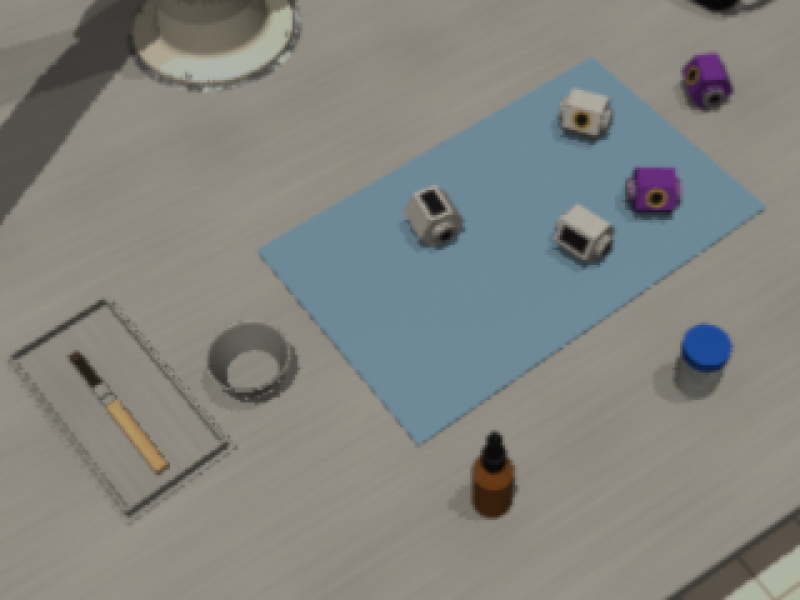

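View pics/tc.png

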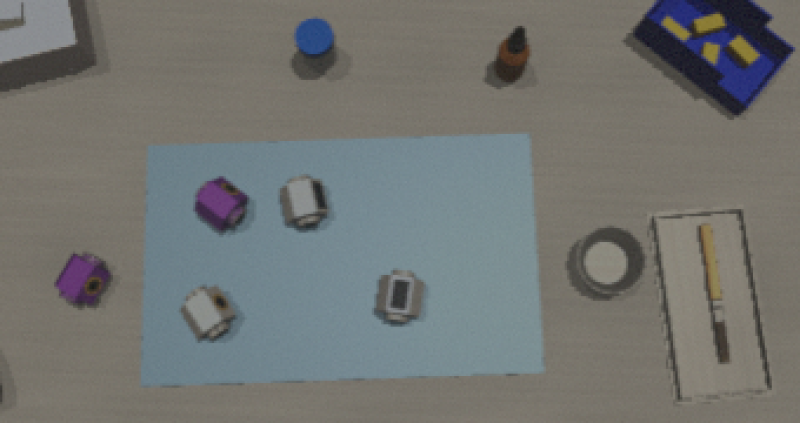

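The mat holds three white valve bodies. The right one, at crop (400,295), has its plate on top, so its port is 3 faces away. The middle one, at (303,200), has its plate on the right flank, so its port is 2 faces away on the left. The left one, at (208,312), has its port on the right upper flank, so it is 1 face away. The purple ones are decoys.

Next I'll move over the right valve.

jog_arm([
  [0.04, 0.06, 0, 0.163],
  [0.04, 0.06, 0, 0.163],
  [0.04, 0.06, 0, 0.163],
  [0.04, 0.06, 0, 0.163],
  [0.04, 0.06, 0, 0.163],
  [0, 0.06, 0, 0.163],
  [0, 0.06, 0, 0.163],
  [0, 0.06, 0, 0],
  [0, 0.06, 0, 0],
  [0, 0.06, 0, 0],
], grip=0.012)

```text
t: 2.25
ee_pos: [0.4442, -0.0292, 0.2567]
orientation: [[0.0, 1.0, 0.001], [1.0, -0.0, -0.001], [-0.001, 0.001, -1.0]]
ft_force: [0.6, 1.2, 0.1]
opening: 0.0121
grasp_force: 0.0
```

```bash
python3 - <<'E'
from h import *
d=shot('wrist','w1.png');print(d['hand_eye'],d['s']['ee_pos'],d['s']['orientation'].round(3),d['s']['ft_force'],d['s']['opening'])
for th,z in(('valve_1',.028),('valve_1_port',.04)):
    for r in env.spot_point('wrist',th): print(th,np.round(r['point']),round(r['confidence'],2),at(d,r['point'],z).round(3))
E
```

```text
[[ 1.83252848e-04 -9.57659663e-01 -2.87902652e-01  7.28657043e-02]
 [ 9.99999970e-01  1.28554395e-04  2.08895208e-04  9.12173516e-04]
 [-1.63039363e-04 -2.87902681e-01  9.57659657e-01 -1.16972145e-01]
 [ 0.00000000e+00  0.00000000e+00  0.00000000e+00  1.00000000e+00]] [ 0.44415781 -0.0291829   0.25671554] [[ 0.     1.     0.001]
 [ 1.    -0.    -0.001]
 [-0.001  0.001 -1.   ]] [0.62492103 1.20552259 0.1100334 ] 0.012144563549045934
valve_1_port [557. 207.] 0.61 [ 0.739 -0.066  0.04 ]
```

View pics/w1.png

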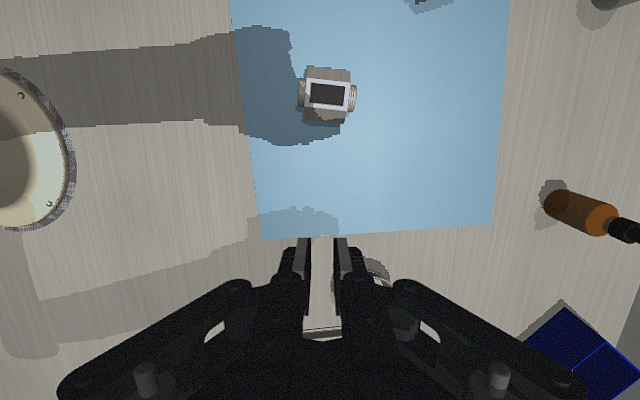

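Wrist view: the right valve is at about (328,95), its plate on top and its bar slightly tilted.

```bash
python3 - <<'E'
from h import *
d=shot('wrist')
P=[at(d,p,.053) for p in((309,79),(351,83),(348,111),(308,107))]
print(np.mean(P,0).round(4),[np.degrees(np.arctan2(*(b-a)[[1,0]])).round(1) for a,b in((P[0],P[1]),(P[3],P[2]))])
for z in(.028,): print(at(d,(302,92),z).round(3),at(d,(354,98),z).round(3))
E
```

```text
[0.4525 0.0634 0.053 ] [np.float64(-4.6), np.float64(-5.0)]
[0.423 0.068 0.028] [0.481 0.062 0.028]
```

jog_arm([
  [0.0043, 0.0475, 0, -0.0283],
  [0.0043, 0.0475, 0, -0.0283],
  [0.0044, 0.0475, 0, -0.0284],
  [0, 0, -0.05, 0],
  [0, 0, -0.05, 0],
  [0, 0, -0.05, 0],
  [0, 0, -0.036, 0],
  [0, 0, 0, 0],
  [0, 0, 0, 0],
])

```text
t: 3.58
ee_pos: [0.4583, 0.1112, 0.0712]
orientation: [[0.086, 0.996, 0.001], [0.996, -0.086, 0.0], [0.0, 0.001, -1.0]]
ft_force: [0.5, 0.7, -0.9]
opening: 0.0119
grasp_force: 0.0
```

jog_arm([
  [-0.0006, -0.007, 0, 0],
  [-0.0006, -0.007, 0, 0],
  [-0.0004, -0.0045, 0, 0],
  [-0.0004, -0.0045, 0, 0],
  [-0.0004, -0.0045, 0, 0],
  [-0.0004, -0.0045, 0, 0],
  [0, 0, 0, 0],
  [0, 0, 0, 0],
])

```text
t: 4.58
ee_pos: [0.4559, 0.086, 0.0727]
orientation: [[0.081, 0.997, 0.005], [0.997, -0.081, 0.008], [0.008, 0.004, -1.0]]
ft_force: [-4.4, 12.4, 19.9]
opening: 0.0121
grasp_force: 10.6
```

```bash
python3 - <<'E'
from h import *
d=shot('wrist')
a=d['image'][:,:,::-1][0:320,150:550]
e=shot('scene')['image'][:,:,::-1][80:280,200:450]
import cv2
a=cv2.resize(a,(400,320));e=cv2.resize(e,(400,320),interpolation=3)
cv2.imwrite('pics/w2.png',np.hstack([a,e]))
E
```

```text
(no output)
```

View pics/w2.png

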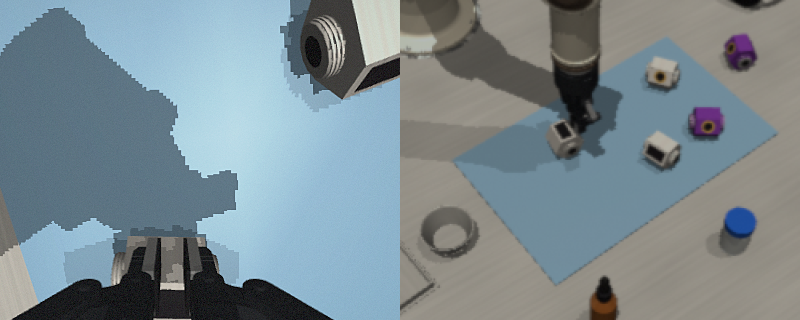

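The fingers jammed on the flank because they travelled flat while the flank rises. I'll back off and follow the tipping arc upwards instead.

jog_arm([
  [0.0006, 0.007, 0, 0],
  [0, -0.002, 0.003, 0],
  [-0.0003, -0.004, 0.0035, 0],
  [-0.0003, -0.0042, 0.003, 0],
  [-0.0003, -0.0043, 0.0025, 0],
  [-0.0003, -0.0044, 0.002, 0],
  [-0.0003, -0.0045, 0.0015, 0],
  [-0.0003, -0.0046, 0.001, 0],
  [0, 0, 0, 0],
  [0, 0, 0, 0],
])

```text
t: 5.92
ee_pos: [0.4532, 0.0587, 0.0868]
orientation: [[0.085, 0.996, -0.0], [0.996, -0.085, 0.0], [0.0, -0.0, -1.0]]
ft_force: [-0.3, -0.9, -0.2]
opening: 0.0121
grasp_force: 0.0
```

```bash
cat > two.py <<'E'
from h import *
import sys
a=shot('wrist')['image'][:,:,::-1][0:320,150:550]
e=shot('scene')['image'][:,:,::-1][100:220,270:420]
cv2.imwrite(sys.argv[1],np.hstack([a,cv2.resize(e,(400,320),interpolation=3)]))
E
python3 two.py pics/w3.png
```

```text
(no output)
```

View pics/w3.png

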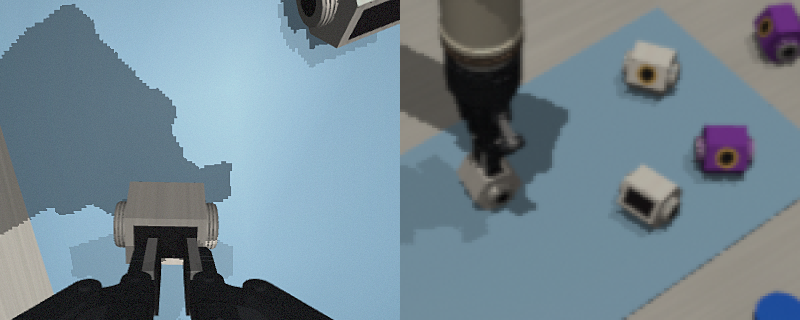

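```bash
python3 - <<'E'
from h import *
d=shot('wrist')
for p,z in (((280,182),.028),((354,182),.028),((280,233),.053),((358,236),.053),((266,222),.028),((368,225),.028)): print(p,at(d,p,z).round(4))
E
```

```text
(280, 182) [0.4309 0.0924 0.028 ]
(354, 182) [0.4769 0.0885 0.028 ]
(280, 233) [0.4313 0.0687 0.053 ]
(358, 236) [0.4751 0.0631 0.053 ]
(266, 222) [0.4184 0.0667 0.028 ]
(368, 225) [0.4845 0.059  0.028 ]
```

I'll press on the top near its right edge and drag it over instead.

jog_arm([
  [-0.001, -0.0187, 0, 0],
  [0, 0, -0.006, 0],
  [0, 0, -0.006, 0],
  [-0.0004, -0.005, -0.0003, 0],
  [-0.0004, -0.005, -0.0006, 0],
  [-0.0004, -0.005, -0.0009, 0],
  [-0.0004, -0.005, -0.0012, 0],
  [-0.0004, -0.005, -0.0015, 0],
])

```text
t: 7.08
ee_pos: [0.4501, 0.0147, 0.0701]
orientation: [[0.085, 0.996, -0.0], [0.996, -0.085, 0.0], [0.0, -0.0, -1.0]]
ft_force: [0.0, 0.1, -0.0]
opening: 0.012
grasp_force: 0.0
```

```bash
python3 two.py pics/w4.png
```

```text
(no output)
```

View pics/w4.png

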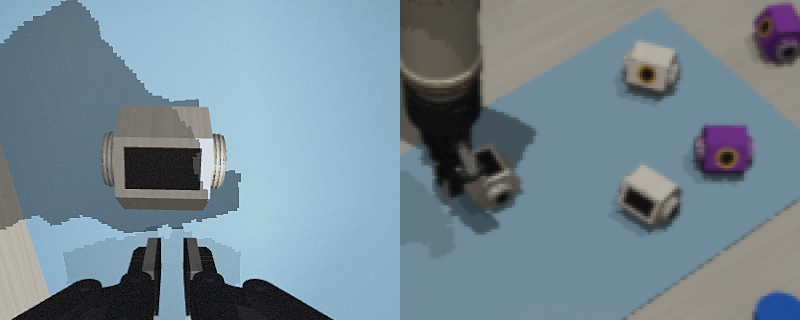

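The fingers slipped off. The plate is still on top, so the valve hasn't turned. I'll measure it, then push low on the side vertex while rising.

```bash
python3 - <<'E'
from h import *
d=shot('wrist')
P=[at(d,p,.053) for p in((274,148),(351,148),(352,189),(274,189))]
print(np.mean(P,0).round(4),[np.degrees(np.arctan2(*(b-a)[[1,0]])).round(1) for a,b in((P[0],P[1]),(P[3],P[2]))],(P[0]-P[3]).round(4),(P[1]-P[0]).round(4))
print(d['s']['ee_pos'])
E
```

```text
[0.4508 0.062  0.053 ] [np.float64(-4.9), np.float64(-4.9)] [0.0026 0.0193 0.    ] [ 0.0353 -0.0031  0.    ]
[0.44993055 0.01416195 0.06999684]
```

jog_arm([
  [0, 0, 0.03, 0],
  [0.0025, 0.049, 0, 0],
  [0.0026, 0.049, 0, 0],
  [0, 0, -0.03, 0],
  [0, 0, -0.03, 0],
  [0, 0, 0, 0],
  [-0.0006, -0.007, 0, 0],
  [-0.0004, -0.004, 0, 0],
  [-0.0002, -0.003, 0, 0],
  [0, 0, 0, 0],
])

```text
t: 8.48
ee_pos: [0.4548, 0.0988, 0.041]
orientation: [[0.085, 0.996, 0.002], [0.996, -0.085, 0.0], [0.0, 0.002, -1.0]]
ft_force: [1.1, 1.9, 0.4]
opening: 0.0118
grasp_force: 0.6
```

jog_arm([
  [-0.0003, -0.0035, 0.0037, 0],
  [-0.0002, -0.0028, 0.0035, 0],
  [-0.0002, -0.003, 0.0032, 0],
  [-0.0003, -0.0033, 0.003, 0],
  [-0.0003, -0.0036, 0.0027, 0],
  [-0.0003, -0.0038, 0.0023, 0],
  [-0.0003, -0.004, 0.0015, 0],
  [-0.0003, -0.004, 0.001, 0],
  [0, 0, 0, 0],
  [0, 0, 0, 0],
])

```text
t: 9.72
ee_pos: [0.4519, 0.071, 0.0612]
orientation: [[0.085, 0.996, -0.0], [0.996, -0.085, 0.0], [0.0, -0.0, -1.0]]
ft_force: [0.5, -0.3, 0.3]
opening: 0.0118
grasp_force: 0.0
```

```bash
python3 two.py pics/w5.png
```

```text
(no output)
```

View pics/w5.png

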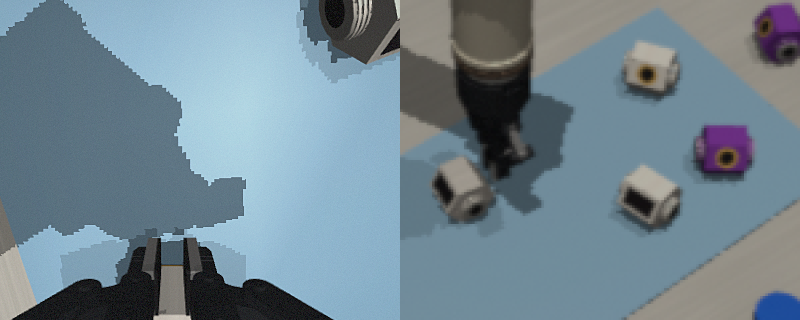

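The first face rolled cleanly, and the plate is now on the right flank. I'll repeat that twice.

jog_arm([
  [0.0009, 0.01, 0, 0],
  [0, 0, -0.0205, 0],
  [0, 0, 0, 0],
  [-0.0006, -0.007, 0, 0],
  [-0.0003, -0.004, 0, 0],
  [0, 0, 0, 0],
])

```text
t: 10.58
ee_pos: [0.4523, 0.0693, 0.0411]
orientation: [[0.086, 0.996, 0.001], [0.996, -0.086, -0.0], [-0.0, 0.001, -1.0]]
ft_force: [-0.9, -0.1, 0.8]
opening: 0.0122
grasp_force: 0.0
```

jog_arm([
  [-0.0003, -0.0035, 0.0037, 0],
  [-0.0002, -0.0028, 0.0035, 0],
  [-0.0002, -0.003, 0.0032, 0],
  [-0.0003, -0.0033, 0.003, 0],
  [-0.0003, -0.0036, 0.0027, 0],
  [-0.0003, -0.0038, 0.0023, 0],
  [-0.0003, -0.004, 0.0015, 0],
  [-0.0003, -0.004, 0.001, 0],
  [0, 0, 0, 0],
  [0, 0, 0, 0],
])

```text
t: 11.82
ee_pos: [0.4497, 0.042, 0.0616]
orientation: [[0.085, 0.996, -0.0], [0.996, -0.085, 0.0], [0.0, -0.0, -1.0]]
ft_force: [0.3, -0.1, 0.0]
opening: 0.0121
grasp_force: 0.0
```

jog_arm([
  [0.0009, 0.01, 0, 0],
  [0, 0, -0.0205, 0],
  [0, 0, 0, 0],
  [-0.0006, -0.007, 0, 0],
  [-0.0003, -0.004, 0, 0],
  [0, 0, 0, 0],
])

```text
t: 12.58
ee_pos: [0.45, 0.0403, 0.0415]
orientation: [[0.086, 0.996, 0.001], [0.996, -0.086, -0.0], [-0.0, 0.001, -1.0]]
ft_force: [0.4, 0.6, 0.1]
opening: 0.012
grasp_force: 0.0
```

jog_arm([
  [-0.0003, -0.0035, 0.0037, 0],
  [-0.0002, -0.0028, 0.0035, 0],
  [-0.0002, -0.003, 0.0032, 0],
  [-0.0003, -0.0033, 0.003, 0],
  [-0.0003, -0.0036, 0.0027, 0],
  [-0.0003, -0.0038, 0.0023, 0],
  [-0.0003, -0.004, 0.0015, 0],
  [-0.0003, -0.004, 0.001, 0],
  [0, 0, 0, 0],
])

```text
t: 13.7
ee_pos: [0.4475, 0.0124, 0.062]
orientation: [[0.086, 0.996, -0.0], [0.996, -0.086, -0.0], [-0.0, -0.0, -1.0]]
ft_force: [0.9, -0.2, 0.6]
opening: 0.012
grasp_force: 0.0
```

jog_arm([
  [0, 0.03, 0.05, 0.0425],
  [0.03, 0.05, 0.06, 0.0425],
  [0.05, 0.05, 0.05, 0],
  [0.03, 0.03, 0.04, 0],
  [0, 0, 0, 0],
  [0, 0, 0, 0],
])

```text
t: 14.45
ee_pos: [0.535, 0.1459, 0.2319]
orientation: [[-0.001, 1.0, -0.002], [1.0, 0.001, -0.001], [-0.001, -0.002, -1.0]]
ft_force: [-0.4, -0.3, -0.8]
opening: 0.0117
grasp_force: 0.0
```

```bash
cat > look.py <<'E'
from h import *
import sys
for n in ('wrist','top','scene'):
    d=shot(n,n+sys.argv[1]+'.png')
    if n=='wrist': print(d['s']['ee_pos'])
    for th,z in(('valve_1',.028),('valve_1_port',.053)):
        for r in env.spot_point(n,th):
            if r['confidence']>.3: print(n,th,np.round(r['point']),round(r['confidence'],2),at(d,r['point'],z).round(3))
E
python3 look.py 6
```

```text
[0.53501508 0.14588944 0.23190411]
wrist valve_1 [353. 137.] 0.83 [0.57  0.194 0.028]
wrist valve_1 [349.  25.] 0.75 [0.562 0.303 0.028]
wrist valve_1 [208.  23.] 0.64 [0.422 0.306 0.028]
wrist valve_1 [345. 112.] 0.49 [0.56  0.219 0.028]
wrist valve_1_port [368.  35.] 0.8 [0.578 0.289 0.053]
wrist valve_1_port [216.  34.] 0.61 [0.437 0.29  0.053]
top valve_1 [227. 264.] 0.94 [0.415 0.308 0.028]
top valve_1 [235. 216.] 0.77 [0.563 0.297 0.028]
top valve_1 [176. 246.] 0.65 [0.463 0.467 0.028]
top valve_1_port [238. 207.] 0.87 [0.585 0.286 0.053]
top valve_1_port [234. 259.] 0.71 [0.429 0.282 0.053]
top valve_1_port [177. 251.] 0.57 [0.446 0.455 0.053]
scene valve_1 [410. 113.] 0.85 [0.458 0.459 0.028]
scene valve_1 [276. 180.] 0.72 [ 0.45  -0.028  0.028]
scene valve_1 [362. 174.] 0.67 [0.57  0.188 0.028]
scene valve_1 [394. 156.] 0.66 [0.568 0.308 0.028]
scene valve_1_port [393. 160.] 0.9 [0.592 0.278 0.053]
scene valve_1_port [410. 112.] 0.87 [0.47  0.445 0.053]
scene valve_1_port [362. 124.] 0.76 [0.429 0.29  0.053]
```

View pics/wrist6.png

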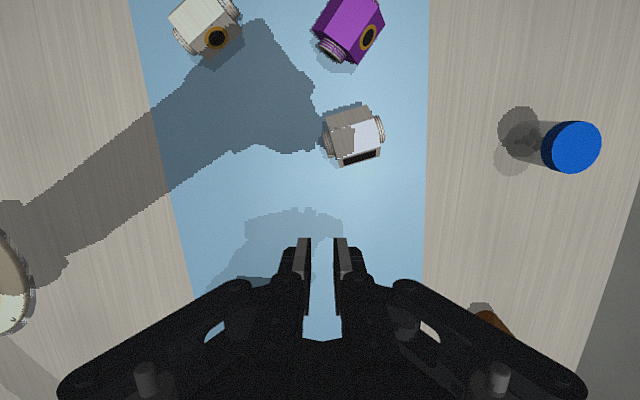

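C now sits near y = -0.028, consistent with three rolls. The middle valve is at (353,137), its bar tilted by about +12° and its plate on the right flank.

```bash
python3 - <<'E'
from h import *
s=env.state(); d=shot('wrist')
im=d['image']; hsv=cv2.cvtColor(im,cv2.COLOR_RGB2HSV)
c=im[95:175,310:395]; cv2.imwrite('pics/b.png',cv2.resize(c[:,:,::-1],None,fx=7,fy=7,interpolation=cv2.INTER_NEAREST))
E
```

```text
(no output)
```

View pics/b.png

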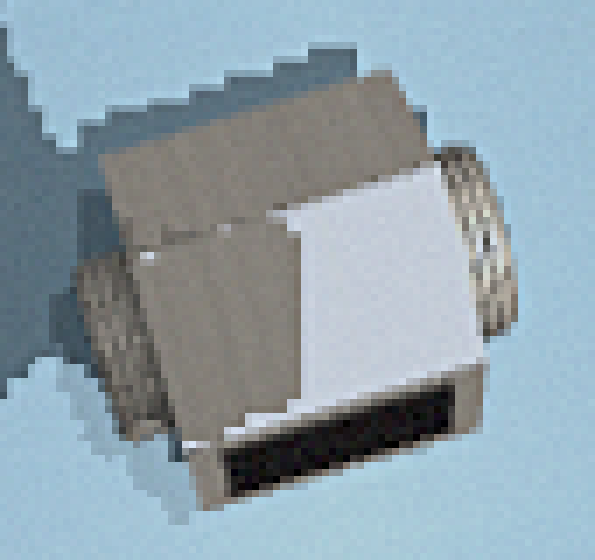

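```bash
python3 - <<'E'
from h import *
d=shot('wrist')
P=[at(d,(p[0]/7+310,p[1]/7+95),.053) for p in((140,252),(445,162),(485,362),(180,445))]
c=np.mean(P,0);a=P[1]-P[0]+P[2]-P[3];y=np.arctan2(a[1],a[0]);print(c.round(4),np.degrees(y),np.linalg.norm(a)/2, np.linalg.norm(P[0]-P[3]))
n=np.array([-np.sin(y),np.cos(y)]);print('dir to left',n.round(3),'start48',(c[:2]+.05*n).round(4),'contact',(c[:2]+.037*n).round(4))
E
```

```text
[0.57   0.1938 0.053 ] 15.806142991689914 0.045400165301998995 0.028392740305853672
dir to left [-0.272  0.962] start48 [0.5564 0.2419] contact [0.5599 0.2294]
```

jog_arm([
  [0.0075, 0.031, 0, 0.138],
  [0.0075, 0.031, 0, 0.138],
  [0.007, 0.031, 0, 0],
  [0, 0, -0.05, 0],
  [0, 0, -0.05, 0],
  [0, 0, -0.05, 0],
  [0, 0, -0.041, 0],
  [0, 0, 0, 0],
  [0, 0, 0, 0],
])

```text
t: 16.12
ee_pos: [0.5588, 0.2403, 0.0434]
orientation: [[-0.273, 0.962, 0.001], [0.962, 0.273, 0.001], [0.001, 0.002, -1.0]]
ft_force: [0.2, 0.6, 0.1]
opening: 0.0121
grasp_force: 0.0
```

jog_arm([
  [0.0015, -0.005, -0.002, 0],
  [0.0014, -0.005, 0, 0],
  [0, 0, 0, 0],
])

```text
t: 16.5
ee_pos: [0.562, 0.23, 0.0413]
orientation: [[-0.272, 0.962, 0.002], [0.962, 0.272, 0.002], [0.001, 0.003, -1.0]]
ft_force: [0.1, 3.4, 0.9]
opening: 0.0117
grasp_force: 1.3
```

jog_arm([
  [0.001, -0.0034, 0.0037, 0],
  [0.0008, -0.0027, 0.0035, 0],
  [0.0008, -0.0029, 0.0032, 0],
  [0.0009, -0.0032, 0.003, 0],
  [0.001, -0.0035, 0.0027, 0],
  [0.001, -0.0037, 0.0023, 0],
  [0.0011, -0.0038, 0.0015, 0],
  [0.0011, -0.0038, 0.001, 0],
  [0, 0, 0, 0],
  [0, 0, 0, 0],
])

```text
t: 17.75
ee_pos: [0.5685, 0.2024, 0.0607]
orientation: [[-0.273, 0.962, -0.0], [0.962, 0.273, 0.0], [0.0, -0.0, -1.0]]
ft_force: [0.8, -0.2, -0.1]
opening: 0.0118
grasp_force: 0.0
```

jog_arm([
  [-0.0027, 0.0096, 0, 0],
  [0, 0, -0.0205, 0],
  [0, 0, 0, 0],
  [0.0019, -0.0067, 0, 0],
  [0.0011, -0.0038, 0, 0],
  [0, 0, 0, 0],
])

```text
t: 18.5
ee_pos: [0.5694, 0.2008, 0.0405]
orientation: [[-0.271, 0.962, 0.001], [0.962, 0.271, 0.0], [-0.0, 0.0, -1.0]]
ft_force: [-0.1, -0.5, -0.3]
opening: 0.012
grasp_force: 0.0
```

jog_arm([
  [0.001, -0.0034, 0.0037, 0],
  [0.0008, -0.0027, 0.0035, 0],
  [0.0008, -0.0029, 0.0032, 0],
  [0.0009, -0.0032, 0.003, 0],
  [0.001, -0.0035, 0.0027, 0],
  [0.001, -0.0037, 0.0023, 0],
  [0.0011, -0.0038, 0.0015, 0],
  [0.0011, -0.0038, 0.001, 0],
  [0, 0, 0, 0],
  [0, 0, 0, 0],
])

```text
t: 19.75
ee_pos: [0.5765, 0.1746, 0.0611]
orientation: [[-0.273, 0.962, -0.0], [0.962, 0.273, 0.0], [0.0, -0.0, -1.0]]
ft_force: [0.0, 0.5, 0.2]
opening: 0.0116
grasp_force: 0.0
```

jog_arm([
  [0, 0.02, 0.06, -0.092],
  [-0.05, 0, 0.055, -0.092],
  [-0.055, 0.005, 0.055, -0.092],
  [-0.05, 0, 0, 0],
  [0, 0, 0, 0],
  [0, 0, 0, 0],
])

```text
t: 20.5
ee_pos: [0.4411, 0.1981, 0.2111]
orientation: [[-0.0, 1.0, 0.001], [1.0, 0.0, -0.0], [-0.0, 0.001, -1.0]]
ft_force: [0.4, 0.4, -0.6]
opening: 0.0121
grasp_force: 0.0
```

```bash
python3 look.py 7; python3 - <<'E'
from h import *
d=shot('wrist'); p=proj(d,[.415,.308,.03]); print(p)
x,y=[int(max(0,v-55)) for v in p]; print(x,y)
a=cv2.resize(d['image'][y:y+110,x:x+110,::-1],(440,440),interpolation=cv2.INTER_NEAREST)
s=cv2.imread('pics/top7.png')[190:300,210:340]; s=cv2.resize(s,(360,440),interpolation=3)
cv2.imwrite('pics/a.png',np.hstack([a,s]))
E
```

```text
[0.44111031 0.19810888 0.21110344]
wrist valve_1 [449. 237.] 0.97 [0.587 0.137 0.028]
wrist valve_1 [320. 352.] 0.71 [ 0.44  -0.027  0.028]
wrist valve_1 [299.  73.] 0.61 [0.42  0.308 0.028]
wrist valve_1 [447.  82.] 0.59 [0.565 0.301 0.028]
wrist valve_1_port [313.  87.] 0.89 [0.434 0.293 0.053]
wrist valve_1_port [467.  95.] 0.73 [0.574 0.287 0.053]
top valve_1 [290. 213.] 0.87 [0.578 0.127 0.028]
top valve_1 [174. 245.] 0.66 [0.465 0.475 0.028]
top valve_1 [340. 260.] 0.55 [ 0.44  -0.03   0.028]
top valve_1_port [178. 249.] 0.91 [0.45  0.45  0.053]
scene valve_1 [349. 189.] 0.86 [0.59  0.126 0.028]
scene valve_1 [361. 124.] 0.85 [0.413 0.302 0.028]
scene valve_1 [390. 156.] 0.84 [0.561 0.298 0.028]
scene valve_1 [410. 113.] 0.73 [0.457 0.46  0.028]
scene valve_1 [278. 180.] 0.69 [ 0.452 -0.025  0.028]
scene valve_1_port [362. 126.] 0.84 [0.436 0.286 0.053]
scene valve_1_port [392. 161.] 0.84 [0.592 0.277 0.053]
scene valve_1_port [409. 110.] 0.72 [0.462 0.448 0.053]
[294.05118764  73.29107252]
239 18
```

View pics/a.png

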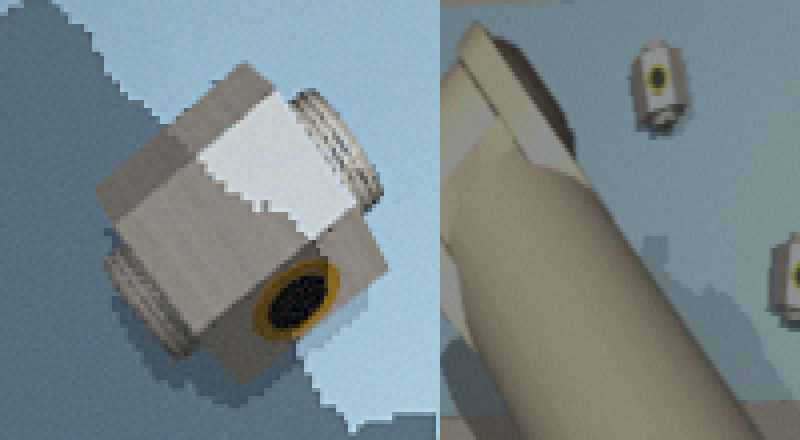

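The top view shows B and C with their ports on top. A is tilted by about +37°, with its port on the right flank.

```bash
python3 - <<'E'
from h import *
d=shot('wrist')
P=[at(d,(p[0]/4+239,p[1]/4+18),.053) for p in((112,225),(275,92),(358,205),(200,335))]
c=np.mean(P,0);a=P[1]-P[0]+P[2]-P[3];y=np.arctan2(a[1],a[0]);print(c.round(4),np.degrees(y),np.linalg.norm(a)/2, np.linalg.norm(P[0]-P[3]))
n=-np.array([-np.sin(y),np.cos(y)]);print('n',n.round(3),'start48',(c[:2]+.05*n).round(4),'contact',(c[:2]+.0373*n).round(4), y)
E
```

```text
[0.4204 0.3063 0.053 ] 36.93016141089326 0.04499575216412411 0.029992276459345813
n [ 0.601 -0.799] start48 [0.4504 0.2663] contact [0.4428 0.2764] 0.6445529099130419
```

jog_arm([
  [0.003, 0.018, 0, 0.161],
  [0.002, 0.017, 0, 0.161],
  [0.002, 0.017, 0, 0.161],
  [0.002, 0.016, 0, 0.161],
  [0, 0, -0.05, 0],
  [0, 0, -0.05, 0],
  [0, 0, -0.05, 0],
  [0, 0, -0.021, 0],
  [0, 0, 0, 0],
  [0, 0, 0, 0],
])

```text
t: 22.3
ee_pos: [0.4505, 0.2673, 0.0415]
orientation: [[-0.6, 0.8, 0.002], [0.8, 0.6, 0.002], [-0.0, 0.003, -1.0]]
ft_force: [0.9, -0.5, -0.1]
opening: 0.0119
grasp_force: 0.0
```

jog_arm([
  [-0.0036, 0.0048, 0, 0],
  [-0.0036, 0.0048, 0, 0],
  [0, 0, 0, 0],
])

```text
t: 22.68
ee_pos: [0.4424, 0.2766, 0.0406]
orientation: [[-0.601, 0.799, 0.001], [0.799, 0.601, 0.001], [-0.0, 0.001, -1.0]]
ft_force: [0.1, -0.7, -0.1]
opening: 0.0121
grasp_force: 0.0
```

jog_arm([
  [-0.0021, 0.0028, 0.0037, 0],
  [-0.0017, 0.0022, 0.0035, 0],
  [-0.0018, 0.0024, 0.0032, 0],
  [-0.002, 0.0026, 0.003, 0],
  [-0.0022, 0.0029, 0.0027, 0],
  [-0.0023, 0.003, 0.0023, 0],
  [-0.0024, 0.0032, 0.0015, 0],
  [-0.0024, 0.0032, 0.001, 0],
  [0, 0, 0, 0],
  [0, 0, 0, 0],
])

```text
t: 23.92
ee_pos: [0.4254, 0.298, 0.0607]
orientation: [[-0.6, 0.8, -0.0], [0.8, 0.6, -0.0], [-0.0, -0.0, -1.0]]
ft_force: [-0.8, 0.1, -0.7]
opening: 0.012
grasp_force: 0.0
```

jog_arm([
  [0.01, -0.014, 0.03, -0.161],
  [0.0, -0.03, 0.06, -0.161],
  [0.0, -0.05, 0.06, -0.161],
  [0.0, -0.0625, 0.03, -0.161],
  [0.01, -0.0625, 0, 0],
  [0.01, -0.0625, 0, 0],
  [0.01, -0.0625, 0, 0],
  [0.01, -0.0625, 0, 0],
  [0, -0.0625, 0, 0],
  [0, -0.0625, 0, 0],
])

```text
t: 25.18
ee_pos: [0.4745, -0.2143, 0.2218]
orientation: [[0.0, 1.0, 0.0], [1.0, -0.0, -0.0], [-0.0, 0.0, -1.0]]
ft_force: [1.0, 0.3, 0.2]
opening: 0.012
grasp_force: 0.0
```

```bash
cat > look2.py <<'E'
from h import *
import sys
for n in ('wrist','top','scene'):
    d=shot(n,n+sys.argv[1]+'.png')
    if n=='wrist': print(d['s']['ee_pos'])
    for th,z in(('valve_1',.028),('valve_1_port',.053),('brush',.009),('brush_tip',.009),('pot',0.0),('pot_in',.003)):
        for r in env.spot_point(n,th):
            if r['confidence']>.3: print(n,th,np.round(r['point']),round(r['confidence'],2),at(d,r['point'],z).round(4))
E
python3 look2.py 8
```

```text
[ 0.47454443 -0.21426635  0.22184478]
wrist brush [319. 275.] 0.57 [ 0.4715 -0.3433  0.009 ]
wrist brush [592.  56.] 0.55 [ 0.7677 -0.0787  0.009 ]
wrist brush_tip [254. 284.] 0.82 [ 0.3868 -0.3567  0.009 ]
wrist pot [347. 169.] 0.93 [ 0.5053 -0.2054  0.    ]
wrist pot_in [350. 172.] 0.57 [ 0.5088 -0.2082  0.003 ]
top valve_1 [220. 268.] 0.83 [0.401  0.3292 0.028 ]
top valve_1 [291. 211.] 0.77 [0.5846 0.1246 0.028 ]
top valve_1 [234. 215.] 0.74 [0.5643 0.3    0.028 ]
top valve_1 [339. 260.] 0.65 [ 0.4397 -0.0274  0.028 ]
top valve_1_port [177. 252.] 0.85 [0.4432 0.4542 0.053 ]
top valve_1_port [232. 208.] 0.72 [0.5819 0.3022 0.053 ]
top valve_1_port [218. 268.] 0.65 [0.4004 0.3294 0.053 ]
top brush [339. 260.] 0.62 [ 0.4432 -0.0281  0.009 ]
top brush [442. 256.] 0.6 [ 0.4674 -0.3429  0.009 ]
top brush_tip [445. 283.] 0.62 [ 0.3851 -0.3516  0.009 ]
top pot [401. 245.] 0.83 [ 0.4974 -0.2189  0.    ]
top pot_in [398. 241.] 0.58 [ 0.5076 -0.2102  0.003 ]
scene valve_1 [390. 153.] 0.9 [0.5535 0.3048 0.028 ]
scene valve_1 [349. 189.] 0.82 [0.5914 0.1259 0.028 ]
scene valve_1 [277. 179.] 0.77 [ 0.4492 -0.0262  0.028 ]
scene valve_1 [411. 114.] 0.72 [0.4626 0.46   0.028 ]
scene valve_1 [363. 118.] 0.54 [0.3936 0.3239 0.028 ]
scene valve_1_port [394. 159.] 0.93 [0.5922 0.285  0.053 ]
scene valve_1_port [408. 111.] 0.9 [0.4656 0.4414 0.053 ]
scene valve_1_port [365. 112.] 0.76 [0.3958 0.3254 0.053 ]
scene valve_1_port [351. 191.] 0.62 [0.6118 0.1154 0.053 ]
scene brush [177. 245.] 0.58 [ 0.4784 -0.348   0.009 ]
scene brush_tip [162. 224.] 0.61 [ 0.3951 -0.3545  0.009 ]
scene pot [229. 229.] 0.72 [ 0.5032 -0.2109  0.    ]
scene pot_in [228. 228.] 0.9 [ 0.5004 -0.2137  0.003 ]
```

```bash
python3 - <<'E'
import cv2,numpy as np
t=cv2.imread('pics/top8.png')[190:300,160:480];w=cv2.imread('pics/wrist8.png')[100:400,200:500]
t=cv2.resize(t,(800,275),interpolation=3);w=cv2.resize(w,(325,325),interpolation=3)
p=np.zeros((600,800,3),np.uint8);p[:275]=t;p[275:,:325]=w
s=cv2.imread('pics/scene8.png')[90:215,260:440];p[275:,330:798]=cv2.resize(s,(468,325),interpolation=3)
cv2.imwrite('pics/m.png',p)
E
```

```text
(no output)
```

View pics/m.png

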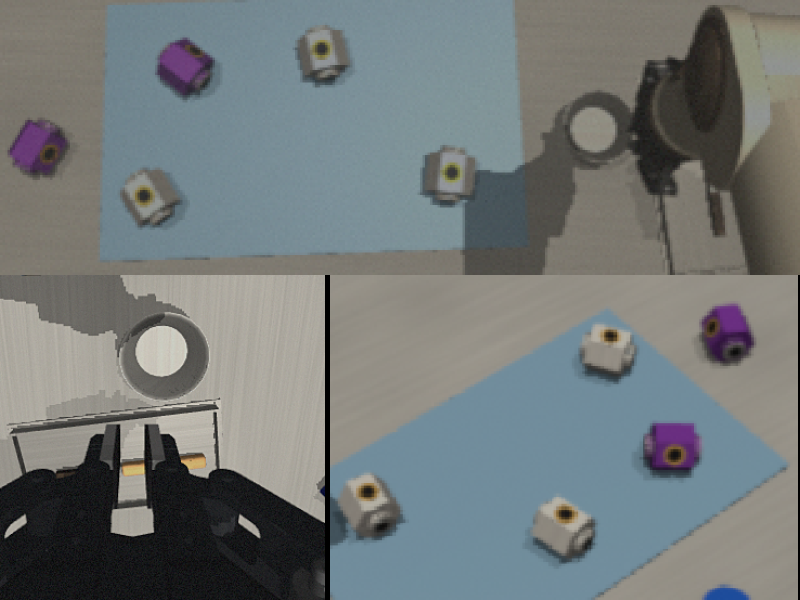

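Pictures confirm all three ports are on top: A at (145,195), B at (322,48) and C at (452,172). Next is the brush.

```bash
python3 - <<'E'
from h import *
print(env.state()['qpos'].round(3))
d=shot('wrist')
for th in('brush','tray','brush_tip','pot'):
    print(th,[(np.round(r['extent']),round(r['confidence'],2)) for r in env.recognise('wrist',th)][:2])
E
```

```text
[ 1.104  0.415 -0.906  1.899  0.384  1.012  0.03 ]
brush [(array([200.,   0., 514., 103.]), 0.67)]
tray [(array([209., 214., 406., 320.]), 0.61)]
brush_tip [(array([253., 266., 393., 286.]), 0.78)]
pot []
```

jog_arm([
  [0.01, -0.02, 0, 0.157],
  [0.01, -0.02, 0, 0.157],
  [0.01, -0.02, 0, 0.157],
  [0.01, -0.02, 0, 0.157],
  [0.01, -0.02, 0, 0.157],
  [0.011, -0.019, 0, 0.157],
  [0, 0, 0, 0.157],
  [0, 0, 0, 0.157],
  [0, 0, 0, 0.157],
  [0, 0, 0, 0.157],
], grip=0.04)

```text
t: 27.72
ee_pos: [0.5358, -0.3312, 0.2215]
orientation: [[-1.0, -0.004, -0.0], [-0.004, 1.0, 0.0], [0.0, 0.0, -1.0]]
ft_force: [0.3, 0.1, 0.7]
opening: 0.0399
grasp_force: 0.0
```

jog_arm([
  [0, 0, -0.02, 0.157],
  [0, 0, -0.03, 0],
  [0, 0, 0, 0],
  [0, 0, 0, 0],
])

```text
t: 28.22
ee_pos: [0.5364, -0.331, 0.1726]
orientation: [[-0.988, -0.155, 0.001], [-0.155, 0.988, -0.0], [-0.001, -0.0, -1.0]]
ft_force: [0.7, -0.6, -0.2]
opening: 0.0402
grasp_force: 0.0
```

```bash
python3 - <<'E'
from h import *
d=shot('wrist','w9.png');print(d['s']['qpos'].round(3),d['s']['ee_pos'])
for th,z in(('brush',.009),('brush_tip',.009),('tray',0)):
    for r in env.spot_point('wrist',th): print(th,np.round(r['point']),round(r['confidence'],2),at(d,r['point'],z).round(4))
im=d['image'];h=cv2.cvtColor(im,cv2.COLOR_RGB2HSV)
m=((h[:,:,0]>8)&(h[:,:,0]<25)&(h[:,:,1]>110)&(h[:,:,2]>80)).astype(np.uint8)
n,l,st,c=cv2.connectedComponentsWithStats(m);i=1+st[1:,4].argmax();print(st[i],c[i])
ys,xs=np.nonzero(l==i);v=cv2.minAreaRect(np.c_[xs,ys].astype(np.float32));b=cv2.boxPoints(v)
print([(p.round(),at(d,p,.013).round(4)) for p in b])
E
```

```text
[ 1.253  0.829 -1.138  1.661  0.804  1.192  1.643] [ 0.53639462 -0.33102898  0.17261426]
brush [312. 121.] 0.85 [ 0.4736 -0.3512  0.009 ]
brush_tip [318.  12.] 0.71 [ 0.3828 -0.3587  0.009 ]
tray [322. 108.] 0.65 [ 0.4604 -0.3431  0.    ]
[ 306  111   18  102 1190] [314.33109244 165.99663866]
[(array([305., 212.], dtype=float32), array([ 0.5627, -0.3448,  0.013 ])), (array([308., 111.], dtype=float32), array([ 0.465 , -0.3557,  0.013 ])), (array([323., 111.], dtype=float32), array([ 0.4632, -0.3419,  0.013 ])), (array([320., 212.], dtype=float32), array([ 0.5608, -0.3296,  0.013 ]))]
```

jog_arm([
  [0.0076, -0.0084, -0.03, -0.035],
  [0, 0, -0.04, 0],
  [0, 0, -0.04, 0],
  [0, 0, -0.0305, 0],
  [0, 0, 0, 0],
  [0, 0, 0, 0],
])

```text
t: 29.18
ee_pos: [0.5443, -0.3395, 0.0327]
orientation: [[-0.993, -0.121, 0.001], [-0.121, 0.993, -0.0], [-0.001, -0.001, -1.0]]
ft_force: [-0.8, 0.7, -0.4]
opening: 0.04
grasp_force: 0.0
```

jog_arm([
  [0, 0, 0, 0],
  [0, 0, 0, 0],
  [0, 0, 0, 0],
  [0, 0, 0, 0],
  [0, 0, 0.02, 0],
  [0, 0, 0.03, 0],
  [0, 0, 0.05, 0],
  [0, 0, 0.05, 0],
  [0, 0, 0, 0],
  [0, 0, 0, 0],
], grip=0.005)

```text
t: 30.42
ee_pos: [0.5431, -0.3396, 0.1818]
orientation: [[-0.993, -0.121, -0.0], [-0.121, 0.993, -0.001], [0.0, -0.001, -1.0]]
ft_force: [-0.3, -0.6, -1.7]
opening: 0.0128
grasp_force: 59.3
```

```bash
python3 look2.py 9 | grep brush; python3 - <<'E'
import cv2,numpy as np
w=cv2.imread('pics/wrist9.png')[0:320,160:480];s=cv2.imread('pics/scene9.png')[130:290,100:260]
cv2.imwrite('pics/g.png',np.hstack([cv2.resize(w,(400,400)),cv2.resize(s,(400,400),interpolation=3)]))
E
```

```text
wrist brush [322. 115.] 0.58 [ 0.4729 -0.3491  0.009 ]
wrist brush_tip [454. 165.] 0.5 [ 0.5049 -0.2095  0.009 ]
top brush [454. 250.] 0.62 [ 0.4855 -0.3815  0.009 ]
top brush_tip [464. 286.] 0.75 [ 0.3789 -0.4094  0.009 ]
scene brush [348. 181.] 0.6 [0.5562 0.1487 0.009 ]
scene brush [161. 212.] 0.5 [ 0.3578 -0.3431  0.009 ]
```

View pics/g.png

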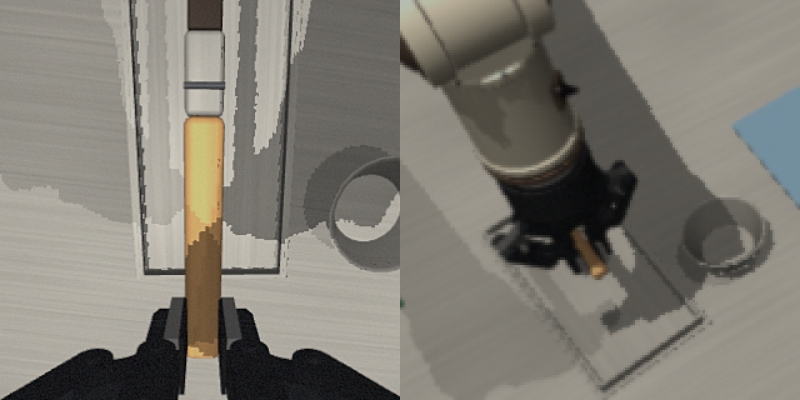

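The brush is gripped near its tail and looks level. I'll work out its droop from the handle's front edge.

```bash
cat > droop.py <<'E'
from h import *
d=shot('wrist');s=d['s'];R=np.array(s['orientation']);p=np.array(s['ee_pos'])
im=d['image'];h=cv2.cvtColor(im,cv2.COLOR_RGB2HSV)
m=((h[:,:,0]>8)&(h[:,:,0]<25)&(h[:,:,1]>110)&(h[:,:,2]>60)).astype(np.uint8)
n,l,st,c=cv2.connectedComponentsWithStats(m);i=1+st[1:,4].argmax();r=st[i];print('handle rows',r[1],r[1]+r[3],'cols',r[0],r[0]+r[2],'w at front',(l[r[1]+4]==i).sum(),np.nonzero(l[r[1]+4]==i)[0][[0,-1]],s['ee_pos'],s['ft_force'].round(1),s['opening'])
for a in range(0,91,10):
    t=np.radians(a);L=.082
    f=lambda L,w:proj(d,p+R@[L*np.cos(t),w,.020+L*np.sin(t)])
    print(a,f(.082,0).round(),(f(.082,.0075)-f(.082,-.0075))[0].round(1),'tail',f(-.018,0).round(),'tip',f(.162,0).round())
E
python3 droop.py
```

```text
handle rows 93 286 cols 308 339 w at front 29 [309 337] [ 0.54347618 -0.33942735  0.18125178] [-0.2  0.1 -1.2] 0.012526679966921353
0 [323.  91.] 33.6 tail [323. 286.] tip [ 323. -125.]
10 [323.  96.] 30.3 tail [323. 289.] tip [323. -74.]
20 [323. 104.] 27.6 tail [323. 291.] tip [323. -31.]
30 [323. 115.] 25.3 tail [323. 292.] tip [323.   8.]
40 [323. 129.] 23.5 tail [323. 292.] tip [323.  42.]
50 [323. 143.] 22.0 tail [323. 291.] tip [322.  74.]
60 [323. 158.] 20.8 tail [323. 288.] tip [322. 103.]
70 [322. 174.] 19.9 tail [323. 285.] tip [322. 131.]
80 [322. 191.] 19.3 tail [323. 280.] tip [322. 158.]
90 [322. 208.] 18.8 tail [323. 275.] tip [322. 184.]
```

Little droop so far. I'll lower it over the tray and loosen the grip in small steps, so it pivots without any risk of dropping far.

jog_arm([
  [0, 0, -0.05, 0],
  [0, 0, -0.05, 0],
  [0, 0, -0.01, 0],
  [0, 0, 0, 0],
])

```text
t: 32.02
ee_pos: [0.5439, -0.3392, 0.0717]
orientation: [[-0.993, -0.121, 0.0], [-0.121, 0.993, 0.001], [-0.0, 0.001, -1.0]]
ft_force: [-0.4, -0.8, 0.1]
opening: 0.0129
grasp_force: 59.3
```

jog_arm([
  [0, 0, 0, 0],
  [0, 0, 0, 0],
], grip=0.013)

```text
t: 32.28
ee_pos: [0.5446, -0.3399, 0.0732]
orientation: [[-0.993, -0.121, 0.002], [-0.121, 0.993, -0.002], [-0.002, -0.002, -1.0]]
ft_force: [0.3, 0.9, -1.2]
opening: 0.0131
grasp_force: 49.1
```

jog_arm([
  [0, 0, 0, 0],
  [0, 0, 0, 0],
], grip=0.0135)

```text
t: 32.52
ee_pos: [0.5436, -0.3396, 0.0717]
orientation: [[-0.993, -0.121, 0.0], [-0.121, 0.993, -0.001], [-0.0, -0.001, -1.0]]
ft_force: [-0.6, -0.1, -0.6]
opening: 0.0134
grasp_force: 36.9
```

jog_arm([
  [0, 0, 0, 0],
  [0, 0, 0, 0],
], grip=0.014)

```text
t: 32.78
ee_pos: [0.5434, -0.3394, 0.0712]
orientation: [[-0.993, -0.121, -0.0], [-0.121, 0.993, 0.0], [0.0, 0.0, -1.0]]
ft_force: [0.3, -0.1, -1.3]
opening: 0.0136
grasp_force: 24.7
```

```bash
python3 droop.py | head -5
```

```text
handle rows 93 287 cols 307 340 w at front 30 [308 337] [ 0.54344907 -0.33935957  0.07118551] [ 0.3 -0.1 -1.3] 0.013601586498631493
0 [323.  91.] 33.6 tail [323. 286.] tip [ 323. -125.]
10 [323.  96.] 30.3 tail [323. 289.] tip [323. -74.]
20 [323. 104.] 27.6 tail [323. 291.] tip [323. -31.]
30 [323. 115.] 25.3 tail [323. 292.] tip [323.   8.]
```

jog_arm([
  [0, 0, 0, 0],
  [0, 0, 0, 0],
], grip=0.0145)

```text
t: 33.08
ee_pos: [0.5434, -0.3394, 0.0712]
orientation: [[-0.993, -0.121, -0.0], [-0.121, 0.993, 0.0], [0.0, 0.0, -1.0]]
ft_force: [-0.7, -0.1, 0.2]
opening: 0.0145
grasp_force: 12.4
```

```bash
python3 droop.py | head -1
```

```text
handle rows 93 287 cols 307 340 w at front 29 [309 337] [ 0.54344809 -0.33937798  0.07117361] [-0.7 -0.1  0.2] 0.014531680341354117
```

jog_arm([
  [0, 0, 0, 0],
  [0, 0, 0, 0],
], grip=0.0148)

```text
t: 33.38
ee_pos: [0.5435, -0.3394, 0.0712]
orientation: [[-0.993, -0.121, -0.0], [-0.121, 0.993, 0.0], [-0.0, 0.0, -1.0]]
ft_force: [-1.1, 0.1, -0.5]
opening: 0.0148
grasp_force: 4.9
```

```bash
python3 droop.py | head -1
```

```text
handle rows 93 287 cols 307 339 w at front 30 [308 337] [ 0.54349779 -0.3393681   0.0712342 ] [-1.1  0.1 -0.5] 0.014761888647046185
```

jog_arm([
  [0, 0, 0, 0],
  [0, 0, 0, 0],
], grip=0.0149)

```text
t: 33.67
ee_pos: [0.5435, -0.3394, 0.0713]
orientation: [[-0.993, -0.121, -0.0], [-0.121, 0.993, -0.0], [0.0, -0.0, -1.0]]
ft_force: [-0.1, 0.9, -0.1]
opening: 0.0147
grasp_force: 2.4
```

```bash
python3 droop.py | head -1
```

```text
handle rows 101 289 cols 308 336 w at front 18 [309 335] [ 0.54347206 -0.33943539  0.07126641] [-0.1  0.9 -0.1] 0.014668728233805085
```

jog_arm([
  [0, 0, 0, 0],
], grip=0.01496)

```text
t: 33.85
ee_pos: [0.5435, -0.3394, 0.0713]
orientation: [[-0.993, -0.121, -0.0], [-0.121, 0.993, -0.0], [0.0, -0.0, -1.0]]
ft_force: [-0.0, 0.0, -0.3]
opening: 0.0151
grasp_force: 0.9
```

```bash
python3 droop.py | head -1
```

```text
handle rows 101 289 cols 308 337 w at front 18 [309 335] [ 0.54349137 -0.33939489  0.07125746] [-0.   0.  -0.3] 0.01508820226865812
```

At about 2.4 N of grip it pivots freely, and the tip now rests on the tray floor. I'll raise it at that grip to about 45°, then tighten.

jog_arm([
  [0, 0, 0.01, 0],
  [0, 0, 0.01, 0],
  [-0.002, 0, 0.01, 0],
  [-0.003, 0, 0.01, 0],
  [-0.003, 0, 0.01, 0],
  [-0.004, 0, 0.01, 0],
  [-0.004, 0, 0.009, 0],
  [0, 0, 0, 0],
  [0, 0, 0, 0],
], grip=0.0149)

```text
t: 35.02
ee_pos: [0.5276, -0.3395, 0.1402]
orientation: [[-0.993, -0.121, 0.0], [-0.121, 0.993, -0.0], [-0.0, -0.0, -1.0]]
ft_force: [0.1, 0.2, 0.3]
opening: 0.0147
grasp_force: 1.7
```

jog_arm([
  [0, 0, 0, 0],
  [0, 0, 0, 0],
  [0, 0, 0, 0],
], grip=0.005)

```text
t: 35.4
ee_pos: [0.5275, -0.3393, 0.1401]
orientation: [[-0.993, -0.121, -0.0], [-0.121, 0.993, 0.0], [0.0, 0.0, -1.0]]
ft_force: [0.4, -0.1, 0.2]
opening: 0.0128
grasp_force: 59.6
```

```bash
python3 droop.py; cp h.py /tmp; python3 - <<'E'
from h import *
d=shot('wrist','w10.png')
for r in env.spot_point('wrist','brush_tip'): print(r)
e=shot('scene','s10.png')
E
```

```text
handle rows 133 291 cols 309 335 w at front 22 [311 332] [ 0.52754564 -0.33934975  0.14009391] [ 0.4 -0.1  0.2] 0.012757186334920954
0 [323.  91.] 33.6 tail [323. 286.] tip [ 323. -125.]
10 [323.  96.] 30.3 tail [323. 289.] tip [323. -74.]
20 [323. 104.] 27.6 tail [323. 291.] tip [323. -31.]
30 [323. 115.] 25.3 tail [323. 292.] tip [323.   8.]
40 [323. 129.] 23.5 tail [323. 292.] tip [323.  42.]
50 [323. 143.] 22.0 tail [323. 291.] tip [322.  74.]
60 [323. 158.] 20.8 tail [323. 288.] tip [322. 103.]
70 [322. 174.] 19.9 tail [323. 285.] tip [322. 131.]
80 [322. 191.] 19.3 tail [323. 280.] tip [322. 158.]
90 [322. 208.] 18.8 tail [323. 275.] tip [322. 184.]
{'point': [319.6, 54.5], 'confidence': 0.71}
```

```bash
python3 - <<'E'
from h import *
d=shot('wrist');s=d['s']
t=at(d,(319.6,54.5),.006);o=np.array(s['orientation']).T@(t-s['ee_pos']);print(t,o)
env.get_image('top')
for th,z in(('pot_in',.003),('pot',0)):print([(r['confidence'],at(dd,r['point'],z).round(4)) for dd in [env.get_image('top')] for r in env.spot_point('top',th)][:1])
E
```

```text
[ 0.41120464 -0.35580745  0.006     ] [ 0.11735284 -0.00228767  0.1341631 ]
[(0.89, array([ 0.5125, -0.2068,  0.003 ]))]
[(0.77, array([ 0.5019, -0.2071,  0.    ]))]
```

jog_arm([
  [0, 0, 0.035, 0],
  [0, 0, 0.035, 0],
  [0.022, 0.036, 0, 0],
  [0.022, 0.036, 0, 0],
  [0.022, 0.036, 0, 0],
  [0.021, 0.035, 0, 0],
  [0, 0, 0, 0],
  [0, 0, 0, 0],
])

```text
t: 36.9
ee_pos: [0.6141, -0.1968, 0.2098]
orientation: [[-0.993, -0.121, -0.001], [-0.121, 0.993, -0.001], [0.001, -0.0, -1.0]]
ft_force: [0.5, 0.0, -0.1]
opening: 0.0126
grasp_force: 59.5
```

```bash
python3 droop.py|head -1; python3 - <<'E'
from h import *
d=shot('wrist');s=d['s'];p=np.array(s['ee_pos']);R=np.array(s['orientation'])
tip=p+R@[.117,-.001,.134];print('tip',tip.round(4))
for th,z in(('pot',0),('pot_in',.003),('brush_tip',tip[2])):print(th,[(r['confidence'],at(d,r['point'],z).round(4)) for r in env.spot_point('wrist',th)][:1])
for n in('top','scene'):
  e=shot(n)
  print(n,[(r['confidence'],at(e,r['point'],tip[2]).round(4)) for r in env.spot_point(n,'brush_tip')][:2])
E
```

```text
handle rows 134 291 cols 309 335 w at front 21 [312 332] [ 0.61411528 -0.19676533  0.20982103] [ 0.5  0.  -0.1] 0.012649074012764414
tip [ 0.4977 -0.2128  0.0759]
pot [(0.79, array([ 0.5055, -0.2071,  0.    ]))]
pot_in [(0.84, array([ 0.5052, -0.2041,  0.003 ]))]
brush_tip [(0.61, array([ 0.5007, -0.2099,  0.0759]))]
top [(0.62, array([ 0.4971, -0.207 ,  0.0759]))]
scene [(0.46, array([ 0.5106, -0.3396,  0.0759]))]
```

jog_arm([
  [0, 0.003, -0.02, 0],
  [0, 0, -0.02, 0],
  [0, 0, -0.015, 0],
  [0, 0, -0.008, 0],
  [0, 0, 0, 0],
  [0, 0, 0, 0],
  [0, 0, 0, 0],
])

```text
t: 38.22
ee_pos: [0.6149, -0.1935, 0.148]
orientation: [[-0.993, -0.121, 0.001], [-0.121, 0.993, -0.0], [-0.001, -0.0, -1.0]]
ft_force: [-0.1, -0.4, -1.3]
opening: 0.0127
grasp_force: 59.5
```

jog_arm([
  [0, 0, -0.004, 0],
  [0, 0, 0, 0],
  [0, 0, 0, 0],
  [0, 0, 0.02, 0],
  [0, 0, 0.04, 0],
  [0, 0, 0.05, 0],
  [0, 0.05, 0.01, 0],
  [-0.01, 0.06, 0, 0],
  [-0.01, 0.06, 0, 0],
  [-0.01, 0.06, 0, 0],
])

```text
t: 39.48
ee_pos: [0.5843, 0.0386, 0.265]
orientation: [[-0.993, -0.121, 0.002], [-0.121, 0.993, -0.0], [-0.002, -0.0, -1.0]]
ft_force: [1.3, 0.4, -1.2]
opening: 0.0124
grasp_force: 59.6
```

jog_arm([
  [-0.01, 0.06, 0, 0],
  [-0.01, 0.06, 0, 0],
  [-0.01, 0.06, 0, 0],
  [-0.01, 0.05, 0, 0],
  [-0.01, 0.03, 0, 0],
  [0, 0, 0, 0],
  [0, 0, 0, 0],
])

```text
t: 40.35
ee_pos: [0.5349, 0.2962, 0.2641]
orientation: [[-0.993, -0.121, 0.001], [-0.121, 0.993, -0.0], [-0.001, -0.001, -1.0]]
ft_force: [-0.1, -0.0, -0.8]
opening: 0.0127
grasp_force: 59.6
```

```bash
cat > chk.py <<'E'
from h import *
d=shot('wrist');s=d['s'];p=np.array(s['ee_pos']);R=np.array(s['orientation'])
tip=p+R@[.117,-.001,.134];print('tip',tip.round(4),'tcp',p.round(4),s['ft_force'].round(1))
for th,z in(('brush_tip',tip[2]),('valve_1_port',.053)):
  print('wrist',th,[(round(r['confidence'],2),np.round(r['point']),at(d,r['point'],z).round(4)) for r in env.spot_point('wrist',th)])
for n in('top','scene'):
  e=shot(n)
  print(n,[(round(r['confidence'],2),at(e,r['point'],tip[2]).round(4)) for r in env.spot_point(n,'brush_tip')][:2])
  for r in env.spot_point(n,'valve_1_port'): print('  port',round(r['confidence'],2),at(e,r['point'],.053).round(4))
E
python3 chk.py; python3 droop.py|head -1
```

```text
tip [0.419  0.281  0.1299] tcp [0.5349 0.2962 0.2641] [-0.1 -0.  -0.8]
wrist brush_tip [(0.85, array([322.,  58.]), array([0.4214, 0.2815, 0.1299]))]
wrist valve_1_port [(0.97, array([371.,  59.]), array([0.4026, 0.3311, 0.053 ])), (0.97, array([467., 118.]), array([0.4483, 0.4465, 0.053 ])), (0.89, array([314., 211.]), array([0.576 , 0.2911, 0.053 ])), (0.65, array([321., 158.]), array([0.5122, 0.2924, 0.053 ])), (0.45, array([182., 201.]), array([0.5836, 0.1323, 0.053 ])), (0.26, array([366.,  62.]), array([0.4069, 0.3265, 0.053 ]))]
top [(0.53, array([0.4223, 0.2871, 0.1299]))]
  port 0.88 [0.4045 0.328  0.053 ]
  port 0.73 [ 0.5054 -0.199   0.053 ]
  port 0.66 [0.4473 0.4475 0.053 ]
scene [(0.63, array([ 0.584 , -0.2185,  0.1299])), (0.44, array([0.4237, 0.276 , 0.1299]))]
  port 0.89 [0.4738 0.443  0.053 ]
  port 0.75 [0.5949 0.2817 0.053 ]
  port 0.52 [0.3975 0.3412 0.053 ]
handle rows 134 291 cols 305 335 w at front 21 [312 332] [0.53468871 0.29608142 0.26317175] [-0.1  0.4 -0.2] 0.012325115561990955
```

jog_arm([
  [-0.0085, 0.024, 0, 0],
  [-0.009, 0.0235, 0, 0],
  [0, 0, -0.035, 0],
  [0, 0, -0.03, 0],
  [0, 0, 0, 0],
  [0, 0, 0, 0],
])

```text
t: 41.6
ee_pos: [0.5173, 0.3447, 0.1994]
orientation: [[-0.993, -0.121, 0.001], [-0.121, 0.993, 0.001], [-0.001, 0.001, -1.0]]
ft_force: [0.3, 0.4, -0.1]
opening: 0.0121
grasp_force: 59.5
```

```bash
python3 chk.py|head -3
```

```text
tip [0.4013 0.3297 0.0653] tcp [0.5173 0.3447 0.1994] [ 0.3  0.4 -0.1]
wrist brush_tip [(0.81, array([321.,  57.]), array([0.403 , 0.3295, 0.0653]))]
wrist valve_1_port [(0.79, array([445., 126.]), array([0.4432, 0.4464, 0.053 ])), (0.73, array([322.,  58.]), array([0.4012, 0.3308, 0.053 ])), (0.55, array([263., 241.]), array([0.5738, 0.2927, 0.053 ]))]
```

jog_arm([
  [0, 0, -0.006, 0],
  [0, 0, -0.003, 0],
  [0, 0, -0.002, 0],
  [0, 0, -0.0015, 0],
  [0, 0, 0, 0],
  [0, 0, 0, 0],
])

```text
t: 42.8
ee_pos: [0.5175, 0.3444, 0.1862]
orientation: [[-0.993, -0.121, 0.001], [-0.121, 0.993, 0.001], [-0.001, 0.001, -1.0]]
ft_force: [4.0, 0.4, 3.9]
opening: 0.0129
grasp_force: 59.8
```

jog_arm([
  [0, 0, 0.03, 0],
  [0, 0, 0.035, 0],
  [0.045, -0.049, 0, 0],
  [0.045, -0.049, 0, 0],
  [0.045, -0.049, 0, 0],
  [0.0475, -0.0485, 0, 0],
  [0, 0, 0, 0],
  [0, 0, 0, 0],
])

```text
t: 43.8
ee_pos: [0.6862, 0.1617, 0.2495]
orientation: [[-0.993, -0.121, -0.003], [-0.121, 0.993, 0.001], [0.003, 0.001, -1.0]]
ft_force: [-0.8, 0.5, -1.3]
opening: 0.0124
grasp_force: 59.6
```

```bash
python3 chk.py; python3 droop.py|head -1
```

```text
tip [0.5697 0.1466 0.1158] tcp [0.6862 0.1617 0.2495] [-0.8  0.5 -1.3]
wrist brush_tip [(0.81, array([318.,  59.]), array([0.5732, 0.1447, 0.1158]))]
wrist valve_1_port [(0.66, array([452.,  98.]), array([0.582 , 0.2847, 0.053 ])), (0.54, array([337., 241.]), array([0.7562, 0.1882, 0.053 ]))]
top [(0.73, array([0.5687, 0.1537, 0.1158]))]
  port 0.73 [0.3968 0.3311 0.053 ]
  port 0.7 [0.4494 0.4597 0.053 ]
  port 0.56 [0.5901 0.2929 0.053 ]
scene [(0.59, array([0.5765, 0.1426, 0.1158]))]
  port 0.83 [0.3963 0.3215 0.053 ]
  port 0.51 [0.4727 0.4359 0.053 ]
  port 0.45 [0.5941 0.2798 0.053 ]
handle rows 134 291 cols 309 335 w at front 22 [311 332] [0.6872893  0.16182552 0.25090127] [-0.2 -0.1 -0.8] 0.01261126054235814
```

jog_arm([
  [0.006, -0.03, 0, 0],
  [0.006, -0.04, 0, 0],
  [0, 0, 0, 0],
  [0, 0, 0, 0],
])

```text
t: 44.8
ee_pos: [0.6994, 0.0915, 0.2508]
orientation: [[-0.993, -0.121, -0.0], [-0.121, 0.993, 0.001], [0.0, 0.001, -1.0]]
ft_force: [-0.6, 0.9, -1.4]
opening: 0.0127
grasp_force: 59.6
```

```bash
python3 chk.py|head -3; python3 - <<'E'
from h import *
d=shot('wrist','w11.png')
print([(round(r['confidence'],2),np.round(r['point']),at(d,r['point'],.028).round(4)) for r in env.spot_point('wrist','valve_1')])
E
```

```text
tip [0.5833 0.0765 0.1168] tcp [0.6994 0.0915 0.2508] [-0.6  0.9 -1.4]
wrist brush_tip [(0.63, array([322.,  60.]), array([0.5866, 0.0772, 0.1168]))]
wrist valve_1_port [(0.67, array([513.,  94.]), array([0.5826, 0.2781, 0.053 ])), (0.6, array([386.,   4.]), array([0.5195, 0.1313, 0.053 ]))]
[(0.83, array([374.,  78.]), array([0.5834, 0.1345, 0.028 ])), (0.76, array([525.,  82.]), array([0.5644, 0.3041, 0.028 ])), (0.57, array([194., 213.]), array([ 0.7665, -0.0621,  0.028 ]))]
```

View pics/w11.png

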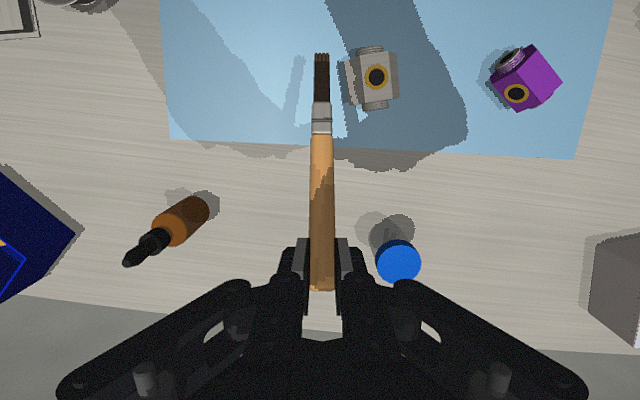

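B's port is at (377,77), facing up. The brush tip is at (322,56).

```bash
python3 - <<'E'
from h import *
d=shot('wrist');print(at(d,(377,77),.053),at(d,(322,57),.117),d['s']['ee_pos'])
E
```

```text
[0.58574046 0.1336104  0.053     ] [0.58496332 0.07718586 0.117     ] [0.69950904 0.09154944 0.25073739]
```

jog_arm([
  [0.0005, 0.0285, 0, 0],
  [0.0005, 0.028, 0, 0],
  [0, 0, -0.025, 0],
  [0, 0, -0.025, 0],
  [0, 0, -0.008, 0],
  [0, 0, -0.003, 0],
  [0, 0, -0.002, 0],
  [0, 0, -0.0015, 0],
  [0, 0, 0, 0],
  [0, 0, 0, 0],
])

```text
t: 46.65
ee_pos: [0.7013, 0.1479, 0.1871]
orientation: [[-0.993, -0.121, 0.002], [-0.121, 0.993, 0.0], [-0.002, 0.0, -1.0]]
ft_force: [2.4, -0.7, 3.2]
opening: 0.0126
grasp_force: 59.7
```

```bash
python3 chk.py|head -2
```

```text
tip [0.5855 0.1328 0.0529] tcp [0.7013 0.1479 0.1871] [ 2.4 -0.7  3.2]
wrist brush_tip [(0.68, array([322.,  50.]), array([0.5819, 0.1329, 0.0529]))]
```

jog_arm([
  [0, 0, 0.03, 0],
  [0, 0, 0.035, 0],
  [-0.036, -0.0545, 0, 0],
  [-0.036, -0.0545, 0, 0],
  [-0.036, -0.0545, 0, 0],
  [-0.037, -0.0545, 0, 0],
  [0, 0, 0, 0],
  [0, 0, 0, 0],
])

```text
t: 48.1
ee_pos: [0.5612, -0.0604, 0.2507]
orientation: [[-0.993, -0.12, -0.002], [-0.12, 0.993, 0.001], [0.002, 0.001, -1.0]]
ft_force: [0.3, 1.0, -0.8]
opening: 0.013
grasp_force: 59.6
```

```bash
python3 chk.py; python3 droop.py|head -1;python3 - <<'E'
from h import *
d=shot('wrist','w12.png')
print([(round(r['confidence'],2),np.round(r['point']),at(d,r['point'],.028).round(4)) for r in env.spot_point('wrist','valve_1')])
im=d['image'];h=cv2.cvtColor(im,cv2.COLOR_RGB2HSV)
m=((h[:,:,0]>15)&(h[:,:,0]<32)&(h[:,:,1]>120)&(h[:,:,2]>60)).astype(np.uint8)
n,l,st,c=cv2.connectedComponentsWithStats(m)
for i in range(1,n):
    if st[i,4]>15: print(st[i],c[i].round(1),at(d,c[i],.053).round(4))
E
```

```text
tip [ 0.4449 -0.0753  0.1168] tcp [ 0.5612 -0.0604  0.2507] [ 0.3  1.  -0.8]
wrist brush_tip [(0.79, array([319.,  56.]), array([ 0.4463, -0.0767,  0.1168]))]
wrist valve_1_port [(0.93, array([594., 224.]), array([0.5746, 0.2737, 0.053 ]))]
top []
  port 0.9 [0.5817 0.2925 0.053 ]
  port 0.71 [0.4465 0.4516 0.053 ]
  port 0.63 [0.4095 0.332  0.053 ]
scene [(0.44, array([ 0.4463, -0.0731,  0.1168])), (0.42, array([0.4574, 0.2823, 0.1168]))]
  port 0.84 [0.4749 0.44   0.053 ]
  port 0.66 [0.5897 0.2792 0.053 ]
  port 0.57 [0.3948 0.3386 0.053 ]
handle rows 134 291 cols 309 335 w at front 21 [312 332] [ 0.5622816  -0.05938203  0.25120299] [-0.3 -0.9 -1.2] 0.012598670126169085
[(0.84, array([472., 209.]), array([0.5811, 0.1321, 0.028 ])), (0.62, array([599., 209.]), array([0.5609, 0.2998, 0.028 ])), (0.59, array([368.,  73.]), array([ 0.4426, -0.0239,  0.028 ]))]
[356  58  23  25 250] [366.9  70.1] [ 0.4432 -0.0288  0.053 ]
[ 309  134   26  157 2383] [321.4 211.6] [ 0.5989 -0.0561  0.053 ]
[473 210  19  19 163] [481.8 218.9] [0.5849 0.1324 0.053 ]
[583 220  24  11 109] [594.6 224.7] [0.5756 0.2757 0.053 ]
[ 62 290  27  33 289] [ 75.3 307.1] [ 0.7734 -0.3657  0.053 ]
[ 96 327  22  15 183] [105.2 334.9] [ 0.8139 -0.3294  0.053 ]
```

jog_arm([
  [-0.002, 0.023, 0, 0],
  [-0.002, 0.0227, 0, 0],
  [0, 0, -0.025, 0],
  [0, 0, -0.025, 0],
  [0, 0, -0.008, 0],
  [0, 0, -0.003, 0],
  [0, 0, -0.002, 0],
  [0, 0, -0.0015, 0],
  [0, 0, 0, 0],
  [0, 0, 0, 0],
])

```text
t: 49.95
ee_pos: [0.5589, -0.0145, 0.1875]
orientation: [[-0.993, -0.121, 0.002], [-0.121, 0.993, 0.0], [-0.002, -0.0, -1.0]]
ft_force: [2.7, 0.6, 3.3]
opening: 0.0127
grasp_force: 59.7
```

```bash
python3 chk.py|head -2
```

```text
tip [ 0.4431 -0.0296  0.0533] tcp [ 0.5589 -0.0145  0.1875] [2.7 0.6 3.3]
wrist brush_tip [(0.62, array([321.,  49.]), array([ 0.4387, -0.0306,  0.0533]))]
```

jog_arm([
  [0, 0, 0.03, 0],
  [0, 0, 0.035, 0],
  [-0.005, -0.054, 0, 0],
  [-0.005, -0.054, 0, 0],
  [-0.005, -0.054, 0, 0],
  [-0.005, -0.054, 0, 0],
  [-0.005, -0.054, 0, 0],
  [-0.006, -0.055, 0, 0],
  [0, 0, 0, 0],
  [0, 0, 0, 0],
])

```text
t: 51.65
ee_pos: [0.5259, -0.3388, 0.2505]
orientation: [[-0.993, -0.121, -0.003], [-0.121, 0.993, 0.002], [0.002, 0.003, -1.0]]
ft_force: [0.4, 0.9, -1.2]
opening: 0.013
grasp_force: 59.6
```

jog_arm([
  [0.0015, 0, -0.04, 0],
  [0, 0, -0.04, 0],
  [0, 0, -0.02, 0],
  [0, 0, -0.006, 0],
  [0, 0, 0, 0],
  [0, 0, 0, 0],
])

```text
t: 52.4
ee_pos: [0.5295, -0.3397, 0.1472]
orientation: [[-0.993, -0.121, 0.002], [-0.121, 0.993, -0.001], [-0.002, -0.001, -1.0]]
ft_force: [-0.4, 0.2, 0.0]
opening: 0.0127
grasp_force: 59.5
```

jog_arm([
  [0, 0, 0, 0],
  [0, 0, -0.006, 0],
  [0.004, 0, -0.009, 0],
  [0.004, 0, -0.01, 0],
  [0.003, 0, -0.01, 0],
  [0.003, 0, -0.01, 0],
  [0.002, 0, -0.01, 0],
  [0, 0, -0.01, 0],
  [0, 0, -0.01, 0],
  [0, 0, 0, 0],
], grip=0.0149)

```text
t: 53.65
ee_pos: [0.5437, -0.3395, 0.0696]
orientation: [[-0.993, -0.121, -0.002], [-0.121, 0.993, 0.001], [0.002, 0.001, -1.0]]
ft_force: [0.1, -0.4, -0.2]
opening: 0.0151
grasp_force: 2.2
```

```bash
python3 droop.py|head -4
```

```text
handle rows 102 289 cols 308 336 w at front 17 [309 335] [ 0.54372953 -0.3395058   0.06958726] [ 0.1 -0.4 -0.2] 0.015137502642358289
0 [323.  91.] 33.6 tail [323. 286.] tip [ 323. -125.]
10 [323.  96.] 30.3 tail [323. 289.] tip [323. -74.]
20 [323. 104.] 27.6 tail [323. 291.] tip [323. -31.]
```

Pivoting back as planned. I'll continue down, release and lift away.

jog_arm([
  [0.001, 0, -0.01, 0],
  [0, 0, -0.01, 0],
  [0, 0, -0.009, 0],
  [0, 0, -0.006, 0],
  [0, 0, 0, 0],
  [0, 0, 0, 0],
])

```text
t: 54.45
ee_pos: [0.5456, -0.3396, 0.0358]
orientation: [[-0.993, -0.121, -0.0], [-0.121, 0.993, 0.0], [0.0, 0.0, -1.0]]
ft_force: [0.5, 1.2, 0.6]
opening: 0.0151
grasp_force: 2.2
```

jog_arm([
  [0, 0, 0, 0],
  [0, 0, 0, 0],
  [0, 0, 0, 0],
  [0, 0, 0.03, 0],
  [0, 0, 0.05, 0],
  [0, 0, 0.05, 0],
  [0.03, -0.05, 0.03, 0],
  [0, 0, 0, 0],
  [0, 0, 0, 0],
], grip=0.04)

```text
t: 55.58
ee_pos: [0.5743, -0.3869, 0.1958]
orientation: [[-0.993, -0.121, 0.001], [-0.121, 0.993, -0.0], [-0.001, -0.0, -1.0]]
ft_force: [-0.7, 0.3, -0.2]
opening: 0.0405
grasp_force: 0.0
```

```bash
python3 - <<'E'
from h import *
w=shot('wrist');t=shot('top');s=shot('scene')
p=np.zeros((600,800,3),np.uint8)
p[:275]=cv2.resize(t['image'][190:300,160:480],(800,275),interpolation=3)
p[275:,:400]=cv2.resize(w['image'][0:260,160:480],(400,325),interpolation=3)
p[275:,400:]=cv2.resize(s['image'][80:290,130:388],(400,325),interpolation=3)
cv2.imwrite('pics/end.png',p[:,:,::-1])
E
```

```text
(no output)
```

View pics/end.png

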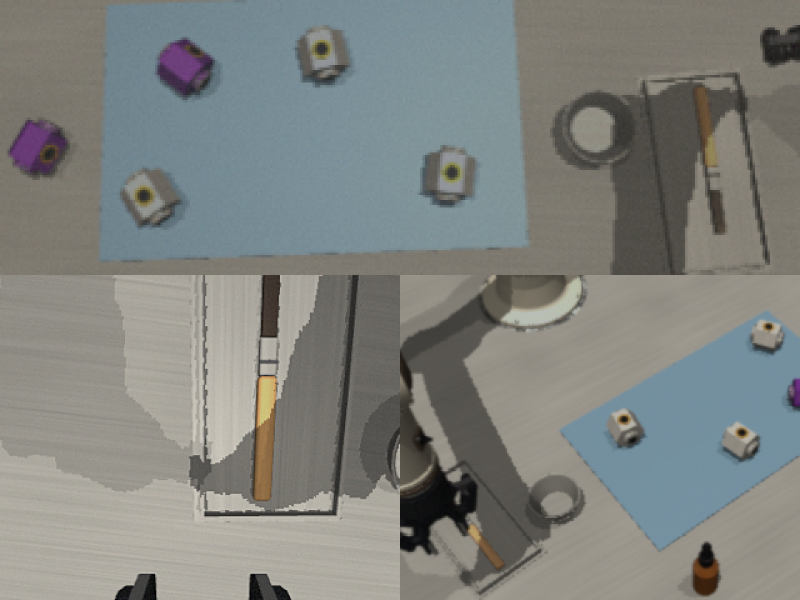

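The final view shows the brush flat in its tray, with the top-view handle at (707,120). All three ports are up, at (145,195), (322,48) and (452,172), and the pot and dropper bottle are still upright.

```bash
python3 -c "
from station import env
print(env.finish_job())"
```

```text
the job is handed in; nothing more can be done
None
```

I handed the job in at about 56 s. All three white valve bodies lie port-up on the mat. The brush was dipped, touched to each port from left to right, and laid flat in its tray. The pot and dropper bottle still stand, but the jar was outside the last picture.

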